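Retract the sprung idler of a bench belt sander for a belt change

ROBOT

A 7-joint arm with a two-finger parallel gripper is mounted at the origin on the work surface. World frame = base frame: x ahead of the robot, y to its left, z up, the work surface at z = 0. Lengths are in m, angles in rad, forces in N, time in s.
With the tool pointing down it reaches from about 0.35 to 0.9 m from the base axis. Payload 7.2 kg.
Tool frame: the origin (TCP) lies midway between the tips of the shut fingers; the grasp point (between the pads) lies 19 mm behind it; z points along the fingers, y is the direction in which the jaws open and shut (so a half turn about z gives the same grasp; the last joint's range is limited). The gripper opens to 85 mm and grips with 20 to 120 N. Pads are 22 mm wide; open, the fingers measure 114 mm over their backs; the gripper's body (76 mm by 85 mm) begins 54 mm behind the grasp point. The pads swing forward as they close: fully open they stand 13 mm farther back than shut.
Start: joints at [1.116, 0.411, -0.013, 1.596, 0.006, 1.134, -0.082], TCP at [0.236, -0.579, 0.231] pointing down, gripper open.
Joint ranges: [-2.95, 2.95], [-0.29, 1.99], [-1.47, 1.44], [0.14, 2.54], [-1.03, 4.17], [0.13, 1.85], [-2.86, 2.86]. Speed limits (rad/s): [2.39, 2.39, 3.01, 3.01, 3.14, 3.14, 3.14].

INTERFACE

Orientations are given as a 3x3 rotation matrix whose columns are the frame's x, y, z axes.
In Python, from cell import arm gives the robot as it stands. Calls block until the motion is done:
- arm.movep(position, orientation): joint-space move of the TCP to a pose.
- arm.move_straight(position, frame=None, max_speed=0.15, contact_N=None): straight line of the TCP; frame=None keeps the orientation; max_speed is the mean speed in m/s. With contact_N (N) it stops when the force on the tool has changed by that much, and returns True; else False.
- arm.move_joints(angles): joint-space move.
- arm.release() and arm.close(): open the fingers fully, or close them until they stop; the grip force is fixed at half the most.
- arm.wait(seconds).
- arm.ik(position, orientation): joint angles nearest the present ones, or None.
- arm.read_state(): the state.
- arm.snapshot(name): name is "scene" or "top" or "wrist"; returns a dict with "frame" (480x640x3 uint8, red, green, blue), "z_map" (480x640 float32, m along the optical axis (not along the pixel's ray), 0 where there is no reading), "fx", "fy", "cx", "cy" (pixels), "rvec" (rotation vector, rad) and "tvec" (3), from world to camera coordinates, as OpenCV has them. Camera axes: x right, y down, z forward; pixel columns grow to the right and rows downward; lengths in m; the calibration is good to about 2 mm. A picture is of the moment at which its call begins.
A pose or a line that the arm cannot do raises arm.IKError and nothing moves.
- arm.close_job(): hands the job in, once; it reports no verdict.
The state is a dict: "time_s": time; "joints": joint angles; "joint_velocities": joint speeds; "tau": joint torques, N m; "tool_pos": TCP position; "tool_rot": TCP orientation; "ft_force": force on the tool from outside, world axes, zero at the start; "torque": the same for the moment, N m; "opening": opening from 0.0 (shut) to 1.0 (fully open).
Only numpy, scipy, OpenCV 4.12 (cv2) and the standard library are available. Lean on these libraries where they do the work, as an engineer would, in place of code of your own. Each camera call takes 0.05 s, during which the arm holds its last target.

TASK

The bench belt sander stands with its belt off, ready for a new one. With the fingertips push its sprung idler roller in towards the drive drum, all the way to the end stop, then let it come back so that it stays caught on its catch pin, part way in. Do not touch the catch pin's knob, grip nothing, and leave the tools and other things lying around where they are.

Things in the scene. Friction and masses are not known exactly. Their poses are not given: they have to be found in the camera images.
- sander: bench belt sander, bolted down, belt off: grey base plate, steel platen on top, rubber drive drum with hood and motor at one end, bare aluminium idler roller overhanging the base at the other, with free bench below and in front of it. Origin on the bench straight below the idler's axis as at the start; x level, from idler to drum, the way the idler is pushed in; y to the open side (catch pin); z up
- platen_top (a point): centre of the top of the steel platen, 128 mm up, 152 mm along the sander's x from the origin; the platen is 125 mm long, 82 mm wide. Same axes as sander. In the sander's frame (mm): base plate x 70 to 320, y -185 to 50; motor x 195 to 305, y -181 to -64, up to z 159; dust hood x 247 to 292, up to z 142; hose on the bench out to x 362
- roller_center (a point): centre of the idler roller, 105 mm above the bench; travels with the slide, same axes as sander. A freely turning aluminium cylinder, 50 mm diameter, 76 mm wide, axle level and square to the push, in a flat steel fork 98 mm wide and 18 mm high. It stands 13 mm proud of the fork's ends: its outer face, 25 mm from this point along -x, is what one pushes
- idler_slide (a joint): travel of the sprung idler slide in m: 0 = sprung out (start), 0.040 = fully in at its end stop. Spring 5 N at 0, 11 N fully in; its tooth's ramp passing the catch pin adds about 2 to 5 N between 3 and 22 mm. Past 0.026 the tooth has cleared the pin: let go from there, it springs back and rests against the pin at 0.026. Let go earlier, it springs right out to 0
- catch_pin: sprung catch pin on the open side of the frame: 8 mm steel pin along the sander's y, with a black round pull knob (23 mm diameter, 30 to 45 mm along y from the origin). Origin at its inner tip; in the sander's frame at x 125, y 50, z 105 mm when sprung in; the tooth's ramp holds it out to y 58, and it springs in by itself once the tooth has passed. Pulling it lets the slide go
- spare_roller: bystander: spare idler roller standing on end, aluminium cylinder 50 mm diameter, 82 mm tall; origin at the centre of its underside
- hex_key: bystander: dark steel L-shaped hex key lying flat, long leg 98 mm, short leg 32 mm, 8 mm thick; origin on the bench under the middle of the long leg
- spanner: bystander: steel open-ended spanner 150 mm long lying flat; origin under its middle, its length along its own x
- glue_bottle: bystander: white plastic glue bottle, 52 mm diameter, 150 mm tall; origin at the centre of its underside
- sanding_block: bystander: cork sanding block 110 x 60 x 34 mm; origin at the centre of its underside

How it is judged:
On the way, in this order (a step that is already met when the one before it is completed fails the run):
1. the idler slide is pushed in to its end stop by the fingers (at least 36 of its 40 mm) (value of joint idler_slide above 0.036 m and contact force between the fingers and idler_slide above 0.5 N), for 0.05 s.
2. let go, the slide has come back and rests caught on the pin, part way in, untouched (value of joint idler_slide between 0.022 and 0.03 m and y of catch_pin in the frame of sander below 0.053 m and velocity of joint idler_slide between -0.01 and 0.01 m/s and contact force between each of the arm, the fingers and idler_slide below 0.2 N), for 0.2 s.
At the end, for the whole second after the job is handed in: the idler slide rests on its catch pin between 22 and 30 mm of travel (nominally 26 mm), the pin sprung in to within 3 mm, nothing moving (value of joint idler_slide between 0.022 and 0.03 m and y of catch_pin in the frame of sander below 0.053 m and velocity of joint idler_slide between -0.01 and 0.01 m/s); the robot touches nothing.
It fails at once if the catch pin or its knob is touched (contact force between any of the fingers, the arm and catch_pin above 1 N).
It fails at once if a tool or other thing lying around is shifted more than 25 mm or lifted (distance of any of spare_roller, hex_key, spanner, glue_bottle, sanding_block from where it was at the start of the episode above 0.025 m).
It fails at once if something standing is knocked over (angle between any of spare_roller, glue_bottle, sanding_block's own z axis and vertical above 0.5 rad).
It also fails if it takes over 32 s, if anything falls off the work surface, if the arm or the gripper's body presses on something with over 40 N, if the wrist force passes 120 N, or if a joint passes its speed limit or range.

## Working session

There is one attempt and no reset: what is moved stays moved. The work goes in short steps, each a Python script; the robot and the scene stay as the last script left them, time stands still between calls to the robot, and variables do not carry over. Pictures are saved under pics/ and viewed, and the job is handed in when it is done.

```bash
mkdir -p pics; ls
python3 - <<'E'
from cell import arm
import cv2,numpy as np
for n in ("scene","top"):
    s=arm.snapshot(n); cv2.imwrite(f"pics/{n}0.png",s["frame"][:,:,::-1]); np.savez(f"{n}0.npz",**s)
    print(n,s["fx"],s["cx"],s["rvec"],s["tvec"])
st=arm.read_state(); print(st["time_s"],st["tool_pos"],st["tool_rot"])
E
```

```text
pics
scene 454.6728920651229 311.40760657359635 [ 2.16507228  1.12459511 -0.45662157] [-0.31493406 -0.30439585  1.10125342]
top 576.8082362645036 314.666698843614 [ 2.11226294 -2.16602149  0.12827326] [-0.00856625  0.6051103   1.0907742 ]
0.1 [ 0.23555852 -0.57841294  0.23053685] [[ 9.26120015e-01  3.77228483e-01 -6.23798900e-04]
 [ 3.77228993e-01 -9.26119024e-01  1.35677744e-03]
 [-6.58969337e-05 -1.49185377e-03 -9.99998885e-01]]
```

View pics/scene0.png

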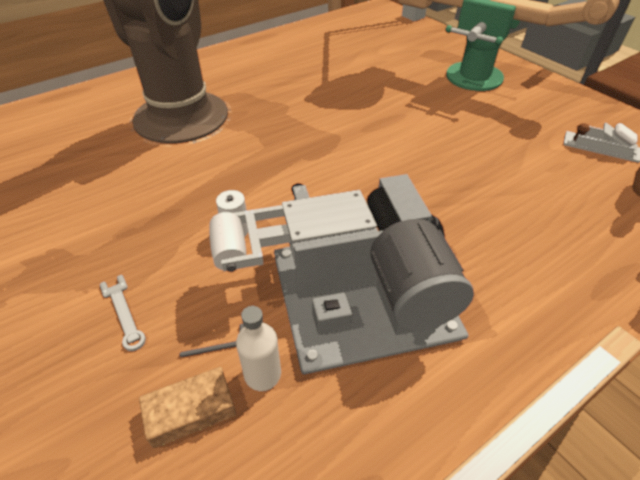

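View pics/top0.png

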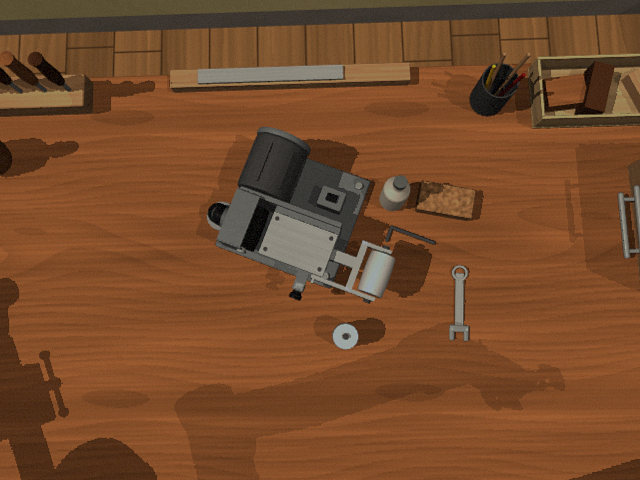

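The top view shows the idler roller at about (377,272), the platen at (298,243), the knob at (297,294), the spare roller at (345,336), the hex key at (412,236), the glue bottle at (395,193) and the spanner at (460,303). Next I'll locate these from depth.

```bash
cat > h.py <<'E'
import numpy as np,cv2
def cloud(s):
    z=np.asarray(s["z_map"],float); v,u=np.mgrid[:480,:640]
    P=np.stack([(u-s["cx"])/s["fx"]*z,(v-s["cy"])/s["fy"]*z,z],-1)
    R=cv2.Rodrigues(np.asarray(s["rvec"],float))[0]
    W=(P-np.asarray(s["tvec"]))@R; W[z==0]=np.nan
    return W
E
python3 - <<'E'
from h import *
np.set_printoptions(precision=4,suppress=True)
s=np.load("top0.npz");W=cloud(s);f=s["frame"].astype(int)
for n,(u,v) in dict(platen=(298,243),roller=(377,272),knob=(295,296),spare=(340,330),hex=(412,236),glue=(393,200),spanner=(460,303),bench=(500,380),block=(445,200)).items(): print(n,W[v,u])
for nm,(u0,v0) in (("top",(298,243)),("scene",(328,215))):
    s=np.load(nm+"0.npz");W=cloud(s)
    c=W[v0,u0]
    m=(abs(W[...,2]-c[2])<.006)&(np.linalg.norm(W[...,:2]-c[:2],axis=-1)<.11)
    n,l,st,ce=cv2.connectedComponentsWithStats(m.astype(np.uint8))
    m=l==l[v0,u0]
    m=cv2.morphologyEx(m.astype(np.uint8),cv2.MORPH_OPEN,np.ones((9,9)))>0
    p=W[m]; r=cv2.minAreaRect((p[:,:2]*1000).astype(np.float32)); print(nm,r,np.median(p[:,2]),m.sum())
    # roller: points z>.105 near roller
    print(np.isnan(W).mean())
E
```

```text
platen [0.5905 0.005  0.1267]
roller [ 0.5336 -0.1357  0.1322]
knob [nan nan nan]
spare [ 0.4318 -0.0676  0.0773]
hex [ 0.6148 -0.2196  0.0102]
glue [ 0.6723 -0.1745  0.093 ]
spanner [ 0.4783 -0.3086  0.0073]
bench [ 0.3266 -0.3798 -0.0015]
block [ 0.6818 -0.2847  0.0343]
top ((587.6968383789062, 2.4663619995117188), (118.09207153320312, 86.21146392822266), 68.17486572265625) 0.12847467585113756 1920
0.004029947916666667
scene ((599.3795166015625, -0.972900390625), (125.44635772705078, 114.98334503173828), 63.06239318847656) 0.12706228889661386 3849
0.00400390625
```

Run:
```python
from h import *
from scipy.optimize import minimize
np.set_printoptions(precision=4,suppress=True)
Ws=[cloud(np.load(n+"0.npz")).reshape(-1,3) for n in ("top","scene")]
for nm,W in zip(("top","scene"),Ws):
    W=W[~np.isnan(W).any(1)]
    # roller: fit cylinder (axis level, r=25, z .105) to points near
    c0=np.array([.534,-.136])
    p0=np.r_[c0,np.deg2rad(68.5)]
    def loss(p,full=False):
        ex=np.array([np.cos(p[2]),np.sin(p[2])]); d=W[:,:2]-p[:2]
        x=d@ex; y=d@np.array([-ex[1],ex[0]])
        m=(abs(y)<.036)&(abs(x)<.04)&(W[:,2]>.085)&(x<.026)
        r=np.hypot(x[m],W[m,2]-.105)-.025
        return (x,y,m,r) if full else np.minimum(abs(r),.01).mean()
    b=minimize(loss,p0,method="Nelder-Mead",options=dict(initial_simplex=p0+np.array([[0,0,0],[.01,0,0],[0,.01,0],[0,0,.08]]))); p=b.x
    x,y,m,r=loss(p,True)
    k=(W[:,2]>.122)&(abs(x)<.03)&(abs(y)<.07)
    print(nm,p[:2],np.rad2deg(p[2]),b.fun,m.sum(),"y ext",np.percentile(y[k],[1,99]))
    k=(abs(W[:,2]-.128)<.006)&(abs(y)<.06)&(x>.06)&(x<.24)
    print("platen",np.percentile(x[k],[1,99]),np.percentile(y[k],[1,99]))
```

```text
top [ 0.5363 -0.1374] 68.29673028886083 0.0012811063563157804 1017 y ext [-0.0324  0.0416]
platen [0.0912 0.2385] [-0.059   0.0494]
scene [ 0.5183 -0.1327] 69.99217353195442 0.001178227273908167 923 y ext [-0.0534  0.0213]
platen [0.091  0.2388] [-0.0596  0.0216]
```

```bash
cat >> h.py <<'E'
a=np.deg2rad(68.5); EX=np.array([np.cos(a),np.sin(a),0]); EY=np.array([-np.sin(a),np.cos(a),0]); O=np.array([.5325,-.137,0])
P=lambda x,y,z: O+x*EX+y*EY+np.array([0,0,z])
RA=np.stack([EX,-EY,[0,0,-1]],1); RB=np.stack([-EX,EY,[0,0,-1]],1)
E
python3 - <<'E'
from h import *
from cell import arm
np.set_printoptions(precision=4,suppress=True)
for R in (RA,RB):
    print(np.linalg.det(R),[arm.ik(P(x,0,z),R) for x,z in((-.085,.2),(-.085,.09),(.01,.09))])
arm.close()
R=min((RA,RB),key=lambda R:abs(arm.ik(P(-.085,0,.2),R)[6]))
arm.movep(P(-.085,0,.2),R)
arm.move_straight(P(-.085,0,.09))
st=arm.read_state(); print(st["time_s"],st["tool_pos"]-P(-.085,0,.09),st["ft_force"],st["opening"])
for n in ("scene","top"):
    s=arm.snapshot(n); cv2.imwrite(f"pics/{n}1.png",s["frame"][:,:,::-1])
E
```

```text
1.0 [array([ 0.6164,  0.3354, -0.3735,  1.8079,  0.1411,  1.0243, -0.187 ]), array([ 0.6019,  0.4732, -0.3662,  1.9094,  0.2296,  0.7995, -0.2638]), array([ 0.5046,  0.4977, -0.468 ,  1.8916,  0.2987,  0.8211, -0.4954])]
1.0 [array([-0.5496,  0.5927,  1.2639,  1.8776, -0.6239,  1.1469, -2.5727]), array([-0.4982,  0.8274,  1.2499,  1.9781, -0.9223,  1.0686, -2.3349]), array([ 0.9817,  0.8281, -1.2419,  1.8631,  0.8777,  1.1344,  2.1738])]
3.4 [ 0.0006 -0.0003  0.0007] [0.7695 0.4955 0.8274] 0.0011808740269487875
```

View pics/scene1.png

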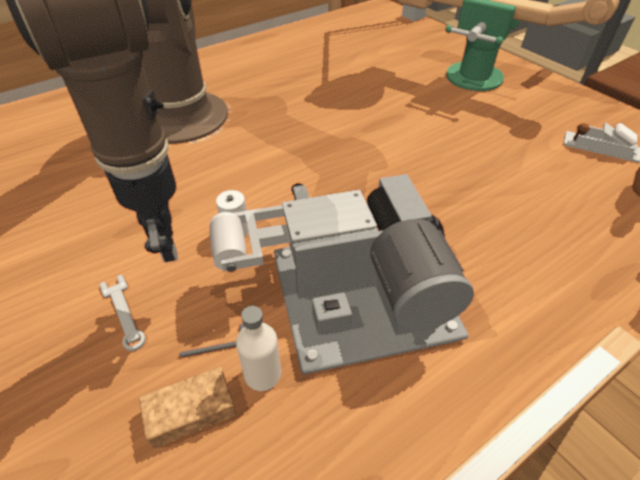

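View pics/top1.png

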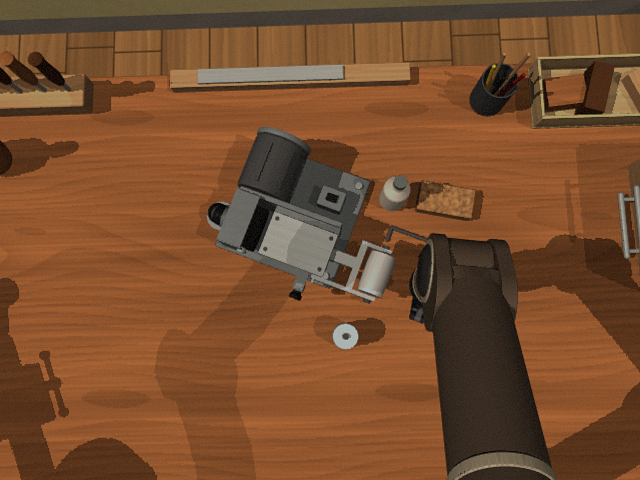

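The shut fingers, at about (165,245) in the scene view, hang in front of the roller at (227,238). The area around them is clear, so I'll push now.

Run:
```python
from h import *
from cell import arm
np.set_printoptions(precision=4,suppress=True)
def rep(t):
    st=arm.read_state(); d=st["tool_pos"]-O; print(t,round(st["time_s"],2),"sx %.4f sy %.4f z %.4f"%(d@EX,d@EY,d[2]),"Fx %.2f"%(st["ft_force"]@EX),st["ft_force"])
c=arm.move_straight(P(-.015,0,.09),max_speed=.03,contact_N=3); rep(("contact",c))
d=arm.read_state()["tool_pos"]-O; x0=d@EX
for k in (.012,.024,.032,.037):
    arm.move_straight(P(x0+k,0,.09),max_speed=.03,contact_N=15); rep(k)
c=arm.move_straight(P(x0+.046,0,.09),max_speed=.02,contact_N=10); rep(("end",c))
arm.wait(.2); rep("hold")
s=arm.snapshot("scene"); cv2.imwrite("pics/scene2.png",s["frame"][:,:,::-1])
```

```text
('contact', True) 5.04 sx -0.0354 sy 0.0000 z 0.0897 Fx -4.61 [-0.2209 -4.8683  0.3951]
0.012 5.58 sx -0.0254 sy 0.0002 z 0.0897 Fx -7.17 [-1.3297 -7.1852  0.7881]
0.024 6.13 sx -0.0137 sy 0.0000 z 0.0897 Fx -8.36 [-2.4533 -8.0135 -0.8447]
0.032 6.55 sx -0.0064 sy -0.0001 z 0.0897 Fx -8.32 [-1.5304 -8.3397  1.3521]
0.037 6.87 sx -0.0018 sy -0.0000 z 0.0896 Fx -9.74 [-2.4688 -9.4992  0.6316]
('end', False) 7.47 sx 0.0046 sy -0.0001 z 0.0895 Fx -16.20 [ -4.1533 -15.7781   1.7407]
hold 7.67 sx 0.0045 sy -0.0001 z 0.0895 Fx -15.90 [ -5.0099 -15.1196   1.0628]
```

View pics/scene2.png

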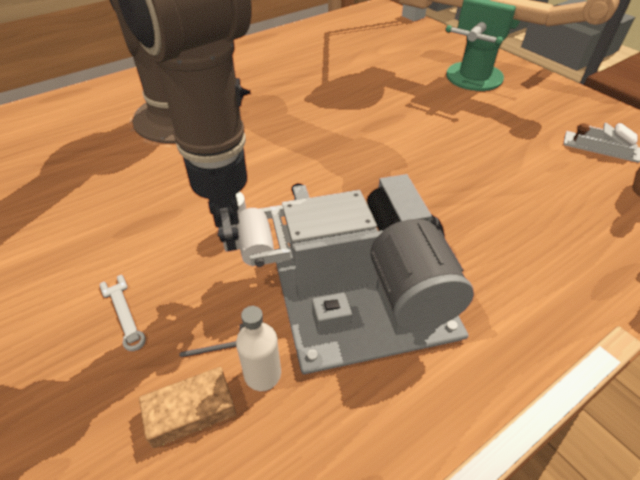

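The TCP has travelled 40 mm since contact and the force rose to 16 N, above the 11 N spring, so this is the end stop. I'll push a little further to confirm, then back off slowly.

```bash
python3 - <<'E'
from h import *
from cell import arm
np.set_printoptions(precision=4,suppress=True)
def rep(t):
    st=arm.read_state(); d=st["tool_pos"]-O; print(t,round(st["time_s"],2),"sx %.4f"%(d@EX),"Fx %.2f"%(st["ft_force"]@EX))
c=arm.move_straight(P(.0135,0,.09),max_speed=.02,contact_N=12); rep(("end",c))
arm.wait(.2); rep("hold")
for x in (-.002,-.008,-.014,-.02,-.03,-.085):
    arm.move_straight(P(x,0,.09),max_speed=.04 if x>-.05 else .1); rep(x)
arm.wait(.4)
for n in ("scene","top"):
    s=arm.snapshot(n); cv2.imwrite(f"pics/{n}3.png",s["frame"][:,:,::-1]); np.savez(n+"3.npz",**s)
E
python3 - <<'E'
from h import *
for n in ("top","scene"):
  for k in "03":
    W=cloud(np.load(n+k+".npz")).reshape(-1,3); W=W[~np.isnan(W).any(1)]; d=W-O; x=d@EX;y=d@EY
    m=(W[:,2]>.122)&(x>-.03)&(x<.07)&(abs(y)<.025); print(n,k,m.sum(),np.median(x[m]))
E
```

```text
('end', False) 8.01 sx 0.0046 Fx -22.51
hold 8.21 sx 0.0046 Fx -22.79
-0.002 8.74 sx -0.0058 Fx -9.08
-0.008 9.04 sx -0.0098 Fx -6.76
-0.014 9.34 sx -0.0135 Fx -0.01
-0.02 9.64 sx -0.0202 Fx 0.54
-0.03 10.04 sx -0.0304 Fx -0.85
-0.085 10.74 sx -0.0845 Fx -0.09
top 0 560 0.001660377778138752
top 3 723 0.02113704212074971
scene 0 581 -0.0002769407310788332
scene 3 680 0.021188784130634318
```

View pics/scene3.png

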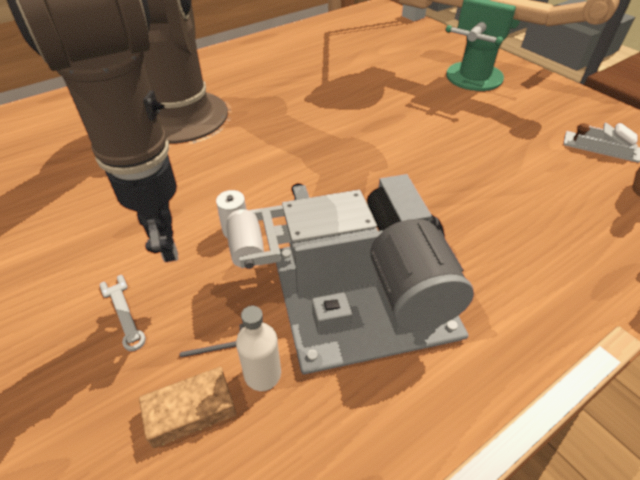

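View pics/top3.png

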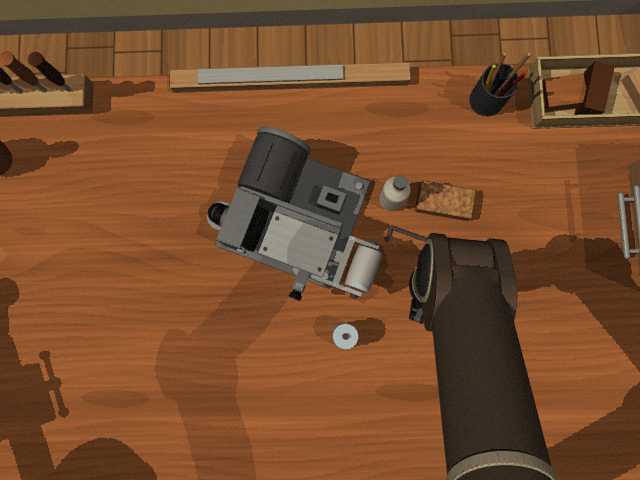

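The roller stayed part way in, at about (245,238) in the scene view against (227,238) before, and everything else is in place. I'll refit the cylinder for a better travel figure.

Run:
```python
from h import *
for n in ("top","scene"):
  o=[]
  for k,g in (("0",0),("3",.024)):
    W=cloud(np.load(n+k+".npz")).reshape(-1,3); W=W[~np.isnan(W).any(1)]; d=W-O; x=d@EX;y=d@EY
    best=min((np.minimum(abs(np.hypot(x[m]-c,W[m,2]-.105)-.025),.01).mean(),c) for c in np.arange(g-.015,g+.015,.0005) for m in [(W[:,2]>.1)&(x<c+.024)&(x>c-.035)&(abs(y)<.025)])
    o.append(best)
  print(n,o)
```

```text
top [(np.float64(0.0012530115776425888), np.float64(0.0010000000000000148)), (np.float64(0.001277423932189317), np.float64(0.026500000000000017))]
scene [(np.float64(0.0010504536815674444), np.float64(-0.0004999999999999866)), (np.float64(0.0010365296522248644), np.float64(0.025000000000000015))]
```

Both cameras give a travel of 25.5 mm, so the slide is caught. I'll hand in.

Run:
```python
from cell import arm
print(arm.read_state()["time_s"]); print(arm.close_job())
```

```text
11.2417
the job is handed in; nothing more can be done
None
```

The idler slide is pushed in to its end stop and now rests caught on its catch pin, about 25.5 mm in (nominal 26 mm). I handed the job in at 11.2 s.

- **Push:** I pushed the roller in with the shut fingertips until the tool had moved 40 mm from first contact. Pushing on from there gave no more travel, and the force rose to about 22 N against the 11 N spring, so it was at the stop.
- **Release:** I backed off slowly. The force on the fingers dropped to zero part way back, and they were about 50 mm clear of the roller at hand-in.
- **Travel check:** A cylinder fit to the roller gave 25.5 mm from both cameras. A cruder check, the median of the roller's top points, gave 19.5 and 21.5 mm. I set that aside because the roller's curvature and changed occlusion bias it.
- **Catch pin and other objects:** I did not measure the pin's position directly; that it sprang in is inferred from the slide staying put. The last pictures showed the tools and other objects where they started, and the arm was never moved near the pin's knob.

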